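# Roll the round test piece into the test nest and start the test

### The job

Roll the round aluminium test piece along the black rubber track, over the low steel bar, until it sits fully home in the nest at the yellow marks, against or just short of the red stop bar. Do it only by pressing gently on its top and pushing along: do not grip it, lift it or shove it from the side, and keep the pressure light (well under 20 N) because the soft metal dents. Then press the green start button on the control pad all the way in and let go; leave the steel reference block and the lens undisturbed.

Things in the scene. Friction and masses are not known exactly. Their poses are not given: they have to be found in the camera images.
- bed: Fixed level black stage, 130 mm (its x) by 240 mm (its y), rubber track on top; height over the bench varies. Origin: on the track surface in the middle of the nest, between two short yellow marks; z up. It spans y = -170 to +70 mm, with a 12 mm steel end bar at y = -164. The piece rolls from -y to +y. Home in the nest its centre is at y = 0, z = 30 mm, with about 1 mm of play each way along y.
- entry_top (a point): Middle of the top of the low round steel entry bar, at bed y = -19 mm. The bar runs along the bed's x, 110 mm long, 5 mm above the track. The piece meets it when its centre is at bed y = -37 mm, must then rise 5 mm while rolling over it, and rolls back if let go before its centre is past the bar.
- stop_top (a point): Middle of the top of the red stop bar, at bed y = +27 mm, along the bed's x, 110 mm long, 12 mm high over the track: the piece's end stop.
- billet: Loose solid aluminium round, 60 mm diameter, 70 mm long, about 0.5 kg (varies), lying with its axis (own x) nearly along the bed's x. Origin on its axis, mid-length: top 30 mm above; y, z turn as it rolls. Dents above 20 N of finger load, brief peaks too (land and push at 10-20 mm/s); a steady 6 to 12 N on top rolls it, over the bar too. Keep fingers within 15 mm of its top.
- billet_mid (a point): Centre of the round test piece. Rolled by its top it advances half as far as the fingertip, so the fingertip runs ahead of it and must be lifted back and set down again. On the flat track it stays where a slow push leaves it (rolling is slightly damped). Friction of fingers, rubber and bars on it is about 0.5 to 1.
- pod: Fixed white control pad, 110 mm (x) by 100 mm (y), 35 mm high, with a blue screen and the green start button; stands on one side of the bed (left or right). Origin: centre of its underside.
- start_top (a point): Centre of the top face of the green start button, 26 mm diameter, 53 mm above the bench, pressed straight down.
- start (a joint): Travel of the green button: 0 = out, 0.006 m = fully in; spring return, about 5 N fully in.
- tray: Fixed blue divided specimen tray, 110 by 100 by 28 mm, on the other side of the bed from the control pad. Origin: centre of its underside.
- block: Loose steel reference block, a disc 60 mm diameter, 12 mm high. Origin: centre of its underside. Bystander.
- lens: Loose upright microscope lens, 26 mm diameter, 45 mm high. Origin: centre of its underside. Bystander.
There are look-alikes about, which are no part of the job. There is more than one size of the pod; the job needs the middle-sized.

How it is judged:
On the way, in this order (a step that is already met when the one before it is completed fails the run):
1. the test piece lies at rest in the nest, down on the track between entry bar and stop bar (y of billet in the frame of bed between -0.005 and 0.005 m and x of billet in the frame of bed between -0.018 and 0.018 m and z of billet in the frame of bed between 0.026 and 0.0318 m and angle between the x axis of billet and the x axis of bed, either way round below 0.12 rad and linear speed of billet below 0.02 m/s), for 0.3 s.
2. the start button is pressed fully in (value of joint start above 0.0045 m), for 0.05 s.
At the end, for the whole second after the job is handed in: The test piece rests in the nest: centre within 5 mm of the nest middle along the track and 18 mm across it, down on the track (centre at most 31.8 mm above it), axis within 0.12 rad of the bars, still; the start button has come out again (all of step 1 and value of joint start below 0.002 m); the robot touches nothing.
It fails at once if the fingers or arm load the test piece with more than 20 N (contact force between any of the fingers, the arm and billet above 20 N).
It fails at once if the test piece is gripped or pushed at its side (fingertips more than about 15 mm below its top while touching it) (contact force between the fingers and billet above 0.5 N and z of the grasp point in the frame of bed below 0.064 m).
It fails at once if the test piece is lifted (z of billet in the frame of bed above 0.042 m).
It fails at once if the start button is pressed while the test piece is not in the nest (value of joint start above 0.003 m and not (y of billet in the frame of bed between -0.005 and 0.005 m and x of billet in the frame of bed between -0.018 and 0.018 m and z of billet in the frame of bed between 0.026 and 0.0318 m and angle between the x axis of billet and the x axis of bed, either way round below 0.12 rad)).
It fails at once if the reference block or the lens is moved more than 10 mm or knocked over (distance of any of block, lens from where it was at the start of the episode above 0.01 m or angle between lens's own z axis and vertical above 0.3 rad).
It also fails if it takes over 72 s, if anything falls off the work surface, if the arm or the gripper's body presses on something with over 40 N, if the wrist force passes 120 N, or if a joint passes its speed limit or range.

### The arm

A 6-joint arm with a two-finger parallel gripper is mounted at the origin on the work surface. World frame = base frame: x ahead of the robot, y to its left, z up, the work surface at z = 0. Lengths are in m, angles in rad, forces in N, time in s.
With the tool pointing down it reaches from about 0.375 to 0.975 m from the base axis. Payload 3.8 kg.
Tool frame: the origin (TCP) lies midway between the tips of the shut fingers; the grasp point (between the pads) lies 19 mm behind it; z points along the fingers, y is the line along which they close (so a half turn about z gives the same grasp; the last joint's range is limited). The gripper opens to 85 mm and grips with 20 to 120 N. Pads are 22 mm wide; open, the fingers measure 114 mm over their backs; the gripper's body (76 mm by 85 mm) begins 54 mm behind the grasp point. The pads swing forward as they close: fully open they stand 13 mm farther back than shut.
Start: joints at [-1.384, 0.264, 1.604, -0, 1.274, -0.037], TCP at [0.15, -0.658, 0.231] pointing down, gripper open.
Joint ranges: [-2.63, 2.63], [-0.94, 2.18], [0.31, 2.57], [-1.31, 4.45], [0, 2.66], [-2.55, 2.55]. Speed limits (rad/s): [2.57, 2.57, 3.14, 3.14, 3.14, 3.14].

### API

Orientations are given as a rotation vector (axis times angle).
In Python, from workcell import bot gives the robot as it stands.
- The arm moves only by the tool servo_tool, never from a script. Its argument "series" is a list of rows, each a list of 7 numbers: the shift along the world's x, y, z in units of 0.15 m (1.0 is 0.15 m), then the turn, a rotation vector about the world's x, y, z in units of 180 degrees (1.0 is 180 degrees), then the closure, from 0 (fully open) to 1 (shut). A call has 1 to 20 rows; each row is the pose to reach, as a shift and turn from the pose commanded when the call began, turning the shorter way round; what a row does not reach only later rows make up. A row lasts 1/10 s, in which the tool goes at most 50 mm and 8.59 degrees, less where a joint would pass 70% of its speed; a pose out of reach is approached as far as the arm can. A call with a number of a shift or a turn outside -1 to 1 is refused whole. A call with a gripper value outside its range is refused whole. The fingers move at their own pace and stop on an object; "newtons" is the grip in N (left out, the last holds). Time passes only in rows, so rows that repeat a pose let the fingers close. It gives the time, the measured TCP pose, the force, the opening and the grip force at its end, in the units of the state.
- bot.read_state(): the state, without advancing time (a new reading comes with each control period).
- bot.read_camera(name): name is "side" or "top"; returns the picture (420x560x3 uint8, red, green, blue); there is no depth.
- bot.camera_info(name): a dict with "vertical_fov" (degrees; the focal length in pixels is half the picture's height over the tangent of half this angle, whatever the lens; pixels are square), "cx", "cy" (the principal point, pixels), "R" (3x3) and "t" (3): a world point X has camera coordinates R X + t. Camera axes: x right, y down, z forward; pixel columns grow to the right and rows downward; lengths in m; the calibration is good to about 2 mm. A picture is of the moment at which its call begins. camera_info takes no time and is no camera call.
- bot.finish_job(): hands the job in; it is judged then, once.
Trained networks look in the newest picture that a camera, given by its name, has taken for a name from the list of things; names that differ only in an ending like _2 or _b are one class to them, and where a whole thing is asked for, a point or a joint stands for the part that bears it (a point fixed in the world has none). Each returns a list of dicts, best first, with "score" (0 to 1); they miss things now and then, are a little off and sometimes report something else, mostly with a low value. They report only what shows in the picture. A call takes as long as a camera call. They do not tell look-alikes from the thing itself.
- bot.recognise(target, camera): "box" ([left, top, right, bottom] as shares, 0 to 1, of the picture: columns of its width, rows of its height, round what is visible of it).
- bot.trace(target, camera): "mask" (420x560 bool, what is visible of it) and "box" ([left, top, right, bottom] as shares, 0 to 1, of the picture: columns of its width, rows of its height, round what is visible of it).
- bot.mark_of(target, camera): "at" ([row, column] as shares, 0 to 1, of the picture: columns of its width, rows of its height: a listed point, or the origin of a listed thing).
The state is a dict: "time": time; "q": joint angles; "joint_vel": joint speeds; "joint_torque": joint torques, N m; "tool_pos": TCP position; "tcp_rot": TCP orientation; "wrist_force": force on the tool from outside, world axes, zero at the start; "torque": the same for the moment, N m; "width": opening from 0.0 (shut) to 1.0 (fully open); "grip_force": force on a finger pad.
Only numpy, scipy, OpenCV 4.12 (cv2) and the standard library are available. Lean on these libraries where they do the work, as an engineer would, in place of code of your own. Each camera call takes 0.05 s, during which the arm holds its last target. There are 200 camera calls.

## Working session

There is one attempt and no reset: what is moved stays moved. The work goes in short steps, Python scripts to look and compute and a tool call to move; the robot and the scene stay as the last step left them, time stands still between calls to the robot, and variables do not carry over. Pictures are saved under pics/ and viewed, at most 10 in all, crops included, and the job is handed in when it is done.

Besides the shell and the picture viewer there is one more tool, called after "Emit:" by a JSON object that holds its "op" and its "data", one argument or row to a line. servo_tool: Moves the arm, as the interface text tells. Shifts and turns lie within -1 to 1; 1 stands for 0.15 m of shift or 180 degrees of turn. Its arguments: {"type":"object","properties":{"series":{"type":"array","items":{"type":"array","items":{"type":"number"}}},"newtons":{"type":"number"}},"required":["series"]}

```bash
mkdir -p pics
cat > h.py <<'E'
import numpy as np, cv2
from workcell import bot
def cam(n):
    i=bot.camera_info(n); f=210/np.tan(np.radians(i["vertical_fov"])/2)
    return f,i["cx"],i["cy"],np.array(i["R"]),np.array(i["t"]),i
def ray(n,uv):
    f,cx,cy,R,t,_=cam(n); d=R.T@np.array([(uv[0]-cx)/f,(uv[1]-cy)/f,1]); return -R.T@t,d/np.linalg.norm(d)
def onz(n,uv,z):
    c,d=ray(n,uv); return c+d*(z-c[2])/d[2]
def tri(a,b):
    (c1,d1),(c2,d2)=ray("top",a),ray("side",b)
    s=np.linalg.lstsq(np.c_[d1,-d2],c2-c1,rcond=None)[0]; p,q=c1+s[0]*d1,c2+s[1]*d2
    return (p+q)/2,np.linalg.norm(p-q)
def proj(n,X):
    f,cx,cy,R,t,_=cam(n); p=R@np.array(X)+t; return np.array([f*p[0]/p[2]+cx,f*p[1]/p[2]+cy])
E
python3 - <<'E'
from h import *
np.set_printoptions(precision=3,suppress=True)
for n in("top","side"):
    print(n,cam(n)); im=bot.read_camera(n); cv2.imwrite(f"pics/{n}0.png",im[:,:,::-1])
    for t in("bed","billet_mid","entry_top","stop_top","start_top","pod","tray","block","lens"):
        print(t,[(round(r["score"],2),np.round([r["at"][1]*560,r["at"][0]*420],1)) for r in bot.mark_of(t,n)])
print(bot.read_state())
E
```

```text
top (np.float64(464.78389025587813), 275.627124730717, 212.06638671359588, array([[-0.009, -1.   , -0.015],
       [-0.986,  0.011, -0.164],
       [ 0.164,  0.013, -0.986]]), array([-0.049,  0.603,  1.239]), {'vertical_fov': 48.62908325196307, 'cx': 275.627124730717, 'cy': 212.06638671359588, 'R': array([[-0.009, -1.   , -0.015],
       [-0.986,  0.011, -0.164],
       [ 0.164,  0.013, -0.986]]), 't': array([-0.049,  0.603,  1.239])})
bed [(0.92, array([240. , 220.3]))]
billet_mid [(0.78, array([272.8, 231.6]))]
entry_top [(0.77, array([247.3, 222. ]))]
stop_top [(0.85, array([229.9, 218.3]))]
start_top [(0.72, array([379.7, 199.7])), (0.49, array([434.2, 258.8])), (0.4, array([378.1, 273.9])), (0.19, array([249.2, 223.3]))]
pod [(0.93, array([374. , 193.1])), (0.83, array([432.1, 253.2])), (0.62, array([377.1, 266.3]))]
tray [(0.57, array([141.1, 259.8]))]
block [(0.61, array([273.3, 158.4]))]
lens [(0.63, array([377.6, 263.5])), (0.53, array([223.7, 154.1]))]
side (np.float64(397.8308805158417), 286.14010768307605, 210.54821949397322, array([[-0.855, -0.519,  0.001],
       [-0.26
[... 539 characters left out ...]
 182.3])), (0.41, array([332.5, 176.1]))]
pod [(0.94, array([382.3, 217.1])), (0.92, array([314.2, 199.8])), (0.73, array([390.8, 192. ]))]
tray [(0.96, array([221.7, 404.7]))]
block [(0.8, array([225.8, 231.1]))]
lens [(0.57, array([185.9, 260.8]))]
{'time': 1.0, 'q': array([-1.384,  0.264,  1.604,  0.   ,  1.274, -0.037]), 'joint_vel': array([-0.001,  0.002, -0.001, -0.   , -0.001, -0.   ]), 'joint_torque': array([ -0.001, -51.508, -36.774,  -0.   ,   0.001,  -0.   ]), 'tool_pos': array([ 0.15 , -0.658,  0.231]), 'tcp_rot': array([3.122, 0.351, 0.   ]), 'wrist_force': array([ 0.064,  0.15 , -0.785]), 'torque': array([-0.006,  0.007,  0.041]), 'grip_force': 0.0, 'width': 0.9983870853369184}
```

View pics/top0.png

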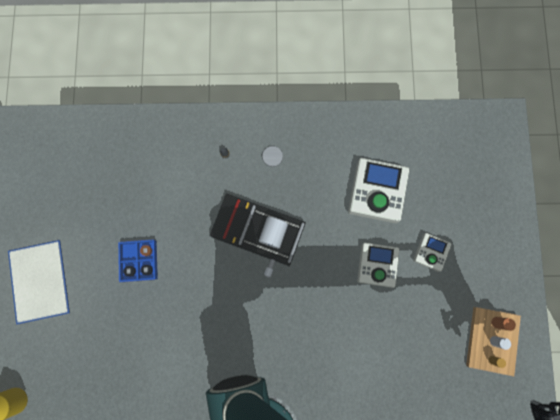

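View pics/side0.png

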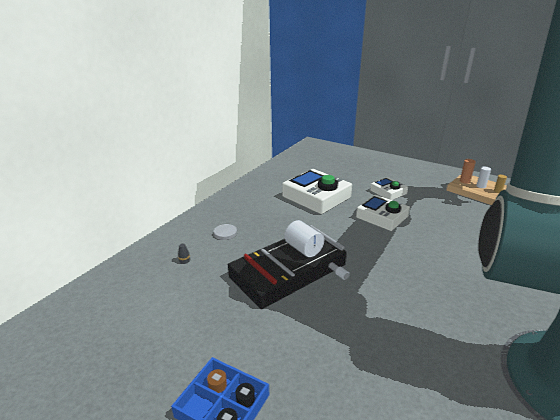

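Top: bed at (258,228), with the red stop on its left at (232,220) and the billet at (272,232). The three pods are large (378,190), middle (378,265) and small (432,250). In the side view the middle pod's button is at about (393,207).

Run:
```python
from h import *
np.set_printoptions(precision=4,suppress=True)
T={"bed":((240,220.3),(272.3,264.7)),"billet":((272.8,231.6),(390.6,200.5)),"entry":((247.3,222),(277.1,262.3)),"stop":((229.9,218.3),(258.8,269)),"pod":((377.1,266.3),(382.3,217.1)),"podL":((374,193.1),(314.2,199.8)),"block":((273.3,158.4),(225.8,231.1))}
for k,v in T.items(): print(k,*tri(*v))
def blobs(n,lo,hi,amin):
    im=cv2.cvtColor(cv2.imread(f"pics/{n}0.png"),cv2.COLOR_BGR2HSV)
    m=cv2.inRange(im,lo,hi); k,_,s,c=cv2.connectedComponentsWithStats(m)
    return [(c[i],s[i]) for i in range(1,k) if s[i][4]>=amin],m
for n in("top","side"):
    b,_=blobs(n,(50,90,40),(85,255,255),15); print(n,"green",b)
    _,m=blobs(n,(0,130,60),(8,255,255),15); ys,xs=np.where(m); 
    k,_,s,c=cv2.connectedComponentsWithStats(m); print("red",[(c[i],s[i]) for i in range(1,k) if s[i][4]>15])
    b,_=blobs(n,(20,120,120),(35,255,255),3); print("yel",b)
    for t in("pod","billet"):
        for r in bot.trace(t,n):
            p=np.argwhere(r["mask"])[:,::-1].astype(np.float32); print(t,round(r["score"],2),cv2.minAreaRect(p),p.mean(0))
# crops
a=cv2.resize(cv2.imread("pics/top0.png")[180:280,200:320],None,fx=4.5,fy=4.5,interpolation=2)
b=cv2.resize(cv2.imread("pics/side0.png")[210:310,220:360],None,fx=4.5,fy=4.5,interpolation=2)
cv2.imwrite("pics/c_top.png",a);cv2.imwrite("pics/c_side.png",b)
```

```text
bed [0.5774 0.0425 0.0392] 0.011031688640850138
billet [ 0.4493 -0.0647  0.2091] 0.1604999098687382
entry [0.575  0.0234 0.0336] 0.007132172533819278
stop [0.5869 0.0723 0.0428] 0.0021332770692926687
pod [ 0.4536 -0.3386 -0.001 ] 0.0007789922540930797
podL [ 0.6668 -0.34   -0.0084] 0.0031776017117224587
block [ 0.771  -0.0475  0.007 ] 0.00464770620506017
top green [(array([379.4512, 200.5061]), array([373, 194,  14,  14, 164], dtype=int32)), (array([431.9 , 258.62]), array([429, 255,   7,   8,  50], dtype=int32)), (array([379.2125, 274.425 ]), array([375, 270,  10,  10,  80], dtype=int32))]
red [(array([232.0758, 215.8485]), array([224, 200,  16,  38,  66], dtype=int32))]
yel [(array([246.9167, 205.25  ]), array([246, 203,   3,   6,  12], dtype=int32)), (array([500.5667, 362.5   ]), array([497, 358,   9,   9,  60], dtype=int32)), (array([  6.7992, 409.4418]), array([  0, 397,  24,  23, 249], dtype=int32))]
pod 0.95 ((378.24493408203125, 190.2191925048828), (53.47978591918945, 58.10101318359375), 9.090276718139648) [378.2914 190.6351]
pod 0.92 ((431.68963623046875, 252.27587890625), (
[... 814 characters left out ...]
 13], dtype=int32)), (array([183.9091, 258.2727]), array([179, 256,  10,   4,  11], dtype=int32)), (array([284.5455, 277.6364]), array([282, 276,   6,   4,  11], dtype=int32))]
pod 0.82 ((382.2349548339844, 211.7572479248047), (50.118873596191406, 29.401185989379883), 19.29004669189453) [382.5661 211.9619]
pod 0.68 ((388.800048828125, 187.9000244140625), (36.224300384521484, 20.57182502746582), 26.56505012512207) [388.8319 187.8941]
pod 0.63 ((316.7218017578125, 190.1829376220703), (67.12454223632812, 40.26786804199219), 22.166345596313477) [317.1957 190.2249]
billet 0.8 ((303.97296142578125, 237.8378448486328), (39.756690979003906, 26.039470672607422), 35.53767776489258) [303.9926 237.9115]
```

View pics/c_top.png

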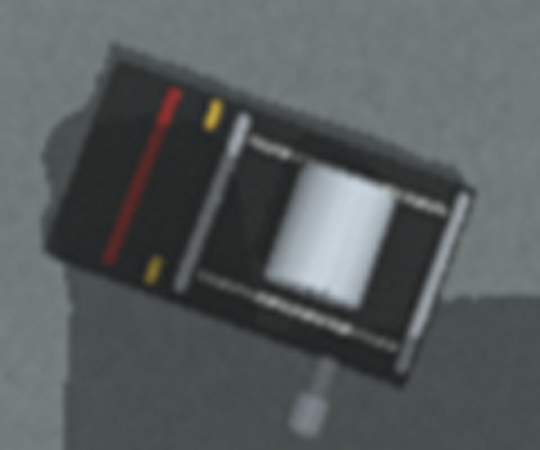

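View pics/c_side.png

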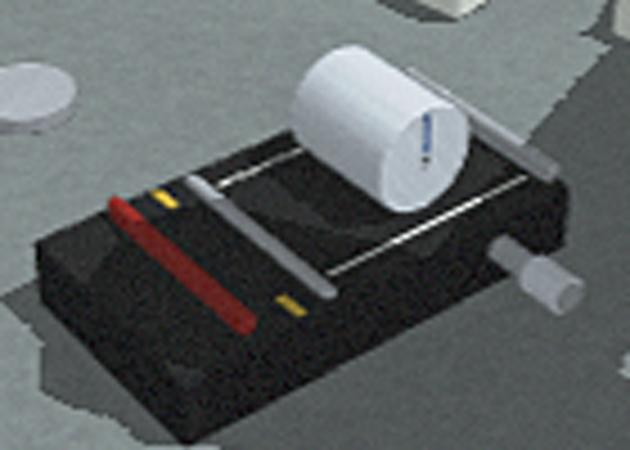

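Top crop: red stop, entry bar and end bar show with clear ends, and the yellow marks flank the nest. The micrometer is on the near side. I'll fit the bed pose from the bar ends in both views.

Run:
```python
from h import *
from scipy.optimize import least_squares
np.set_printoptions(precision=4,suppress=True)
t=lambda u,v:(200+u/4.5-.4,180+v/4.5-.4); s=lambda u,v:(220+u/4.5-.4,210+v/4.5-.4)
O=[("top",t(173,90),(.055,.027,.011)),("top",t(110,263),(-.055,.027,.011)),("top",t(243,117),(.055,-.019,.004)),("top",t(182,290),(-.055,-.019,.004)),
("side",s(113,203),(.055,.027,.011)),("side",s(248,326),(-.055,.027,.011)),("side",s(192,180),(.055,-.019,.004)),("side",s(332,293),(-.055,-.019,.004)),
("top",t(463,196),(.055,-.164,.011)),("top",t(402,372),(-.055,-.164,.011)),("side",s(553,172),(-.055,-.164,.011))]
def W(p,l): c,q=np.cos(p[3]),np.sin(p[3]); return p[:3]+np.array([c*l[0]-q*l[1],q*l[0]+c*l[1],l[2]])
f=lambda p:np.concatenate([proj(n,W(p,l))-uv for n,uv,l in O])
r=least_squares(f,[.577,.04,.04,-.3],loss="soft_l1"); p=r.x; print("bed",p,"res\n",f(p).reshape(-1,2))
g=lambda q:np.r_[proj("top",W(p,(q[0],q[1],.03)))-(272.95,232.95),proj("side",W(p,(q[0],q[1],.03)))-(304,237.9)]
b=least_squares(g,[0,-.09]); print("billet bed xy",b.x,b.fun,"world",W(p,(*b.x,.03)))
print("pts",tri(t(173,90),s(113,203)),tri(t(110,263),s(248,326)))
print("start",tri((379.2,274.4),(393.2,204.4)))
x=tri((379.2,274.4),(393.2,204.4))[0]; 
for n in("top","side"):print(proj(n,x))
for y in(-.09,-.037,-.019,0):print(y,W(p,(0,y,.06)))
np.save("bed.npy",p)
```

```text
bed [ 0.5763  0.0441  0.0337 -0.3615] res
 [[ 0.1028  1.0363]
 [-0.1421 -0.6521]
 [ 0.0774  1.0321]
 [-0.3739 -0.6843]
 [ 0.6069  0.5189]
 [ 0.2437 -0.9056]
 [ 0.1704  0.6038]
 [-0.7665  0.0836]
 [ 0.0087  0.7303]
 [-0.0024 -0.9341]
 [-0.3168 -0.7159]]
billet bed xy [ 0.0027 -0.0983] [ 0.6045 -0.3887  0.0075  1.0496] world [ 0.5441 -0.0488  0.0637]
pts (array([0.6396, 0.0498, 0.0453]), np.float64(0.0011195392586609504)) (array([0.5337, 0.0891, 0.0426]), np.float64(0.0019441425145944136))
start (array([ 0.4287, -0.3332,  0.0498]), np.float64(0.0007476995912481628))
[379.2421 274.5345]
[393.0568 204.3832]
-0.09 [ 0.5445 -0.0401  0.0937]
-0.037 [0.5632 0.0095 0.0937]
-0.019 [0.5696 0.0263 0.0937]
0 [0.5763 0.0441 0.0937]
```

Emit:
{"op": "servo_tool", "data": {
  "series": [
    [0.13,0.2,0,0,0,0.016,1],
    [0.26,0.4,0,0,0,0.032,1],
    [0.39,0.6,0,0,0,0.048,1],
    [0.52,0.8,0,0,0,0.064,1],
    [0.65,1.0,0,0,0,0.0785,1]
  ],
  "newtons": 30
}}

```text
time: 1.7
tool_pos: [0.2479, -0.507, 0.2314]
tcp_rot: [3.054, 0.735, 0.0]
wrist_force: [0.8, -1.1, 0.6]
width: 0.141
grip_force: 0.0
```

Emit:
{"op": "servo_tool", "data": {
  "series": [
    [0.13,0.2,0,0,0,0.016,1],
    [0.26,0.4,0,0,0,0.032,1],
    [0.39,0.6,0,0,0,0.048,1],
    [0.52,0.8,0,0,0,0.064,1],
    [0.65,1.0,0,0,0,0.0785,1]
  ]
}}

```text
time: 2.2
tool_pos: [0.3454, -0.3569, 0.2316]
tcp_rot: [2.94, 1.105, 0.001]
wrist_force: [0.6, -0.3, 0.6]
width: -0.001
grip_force: 0.0
```

Emit:
{"op": "servo_tool", "data": {
  "series": [
    [0.13,0.2,0,0,0,0.016,1],
    [0.26,0.4,0,0,0,0.032,1],
    [0.39,0.6,0,0,0,0.048,1],
    [0.52,0.8,0,0,0,0.064,1],
    [0.65,1.0,0,0,0,0.0785,1]
  ]
}}

```text
time: 2.7
tool_pos: [0.443, -0.2069, 0.2316]
tcp_rot: [2.782, 1.458, 0.001]
wrist_force: [-0.4, -1.0, -0.1]
width: -0.002
grip_force: 0.0
```

Emit:
{"op": "servo_tool", "data": {
  "series": [
    [0.13,0.2,0,0,0,0.016,1],
    [0.26,0.4,0,0,0,0.032,1],
    [0.39,0.6,-0.1,0,0,0.048,1],
    [0.52,0.8,-0.3,0,0,0.064,1],
    [0.65,0.99,-0.5,0,0,0.0785,1],
    [0.65,0.99,-0.65,0,0,0.0785,1],
    [0.65,0.99,-0.72,0,0,0.0785,1],
    [0.65,0.99,-0.72,0,0,0.0785,1],
    [0.65,0.99,-0.72,0,0,0.0785,1]
  ]
}}

```text
time: 3.6
tool_pos: [0.5402, -0.0603, 0.1242]
tcp_rot: [2.584, 1.785, 0.001]
wrist_force: [0.7, 0.2, 0.0]
width: 0.0
grip_force: 0.0
```

```bash
cat > loc.py <<'E'
from h import *
from scipy.optimize import least_squares
np.set_printoptions(precision=4,suppress=True)
p=np.load("bed.npy")
def W(l): c,q=np.cos(p[3]),np.sin(p[3]); return p[:3]+np.array([c*l[0]-q*l[1],q*l[0]+c*l[1],l[2]])
def L(w): c,q=np.cos(p[3]),np.sin(p[3]); d=np.array(w)-p[:3]; return np.array([c*d[0]+q*d[1],-q*d[0]+c*d[1],d[2]])
def tcp():
    s=bot.read_state(); print("t",s["time"],"tcp bed",L(s["tool_pos"]),"world",s["tool_pos"],s["tcp_rot"],"F",s["wrist_force"],"w",s["width"])
def shot(n,name):
    im=bot.read_camera(n)[:,:,::-1]; cv2.imwrite(f"pics/{name}.png",im); return im
E
python3 - <<'E'
from loc import *
tcp()
a=shot("top","a_top")[170:270,200:320]; b=shot("side","a_side")[170:300,230:380]
z=lambda i:cv2.resize(i,(400,int(i.shape[0]*400/i.shape[1])),interpolation=2)
a,b=z(a),z(b); h=max(len(a),len(b)); o=np.zeros((h,800,3),np.uint8); o[:len(a),:400]=a; o[:len(b),400:]=b; cv2.imwrite("pics/m1.png",o)
E
```

```text
t 3.6 tcp bed [ 0.0031 -0.1104  0.0904] world [ 0.5402 -0.0603  0.1242] [2.5839 1.7855 0.0011] F [0.7376 0.1971 0.0163] w 0.00032616878603470764
```

View pics/m1.png

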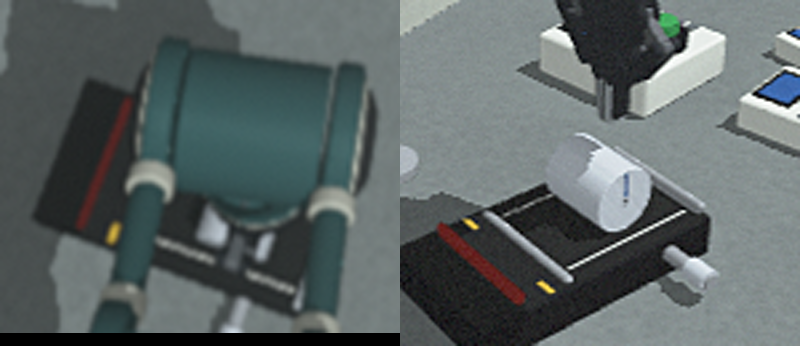

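Fingers are shut and hovering about 30 mm above the billet's rear-top. Descending in small steps.

Emit:
{"op": "servo_tool", "data": {
  "series": [
    [0,0,-0.04,0,0,0,1],
    [0,0,-0.08,0,0,0,1],
    [0,0,-0.12,0,0,0,1],
    [0,0,-0.15,0,0,0,1],
    [0,0,-0.17,0,0,0,1],
    [0,0,-0.18,0,0,0,1],
    [0,0,-0.18,0,0,0,1]
  ]
}}

```text
time: 4.4
tool_pos: [0.5395, -0.0596, 0.0966]
tcp_rot: [-2.583, -1.787, 0.001]
wrist_force: [-2.0, 1.0, 3.5]
width: -0.002
grip_force: 1.6
```

Emit:
{"op": "servo_tool", "data": {
  "series": [
    [0,0,-0.0067,0,0,0,1],
    [0,0,-0.0133,0,0,0,1],
    [0,0,-0.0133,0,0,0,1]
  ]
}}

```text
time: 4.7
tool_pos: [0.5398, -0.0597, 0.0962]
tcp_rot: [-2.583, -1.787, 0.001]
wrist_force: [-6.0, 0.2, 12.4]
width: 0.002
grip_force: 6.6
```

Emit:
{"op": "servo_tool", "data": {
  "series": [
    [0.003,0.007,0.003,0,0,0,1],
    [0.006,0.015,0.003,0,0,0,1],
    [0.01,0.026,0.003,0,0,0,1],
    [0.014,0.037,0.003,0,0,0,1],
    [0.018,0.048,0.003,0,0,0,1],
    [0.022,0.059,0.003,0,0,0,1],
    [0.026,0.07,0.003,0,0,0,1],
    [0.03,0.081,0.003,0,0,0,1]
  ]
}}

```text
time: 5.5
tool_pos: [0.5443, -0.047, 0.0971]
tcp_rot: [-2.583, -1.787, -0.0]
wrist_force: [-7.9, 2.1, 17.2]
width: 0.003
grip_force: 8.0
```

```bash
cat >> loc.py <<'E'
def billet(hz=.03):
    bot.read_camera("side"); r=bot.trace("billet","side")
    if not r: return print("no billet")
    m=r[0]["mask"]; q=np.argwhere(m)[:,::-1].mean(0)
    # bed y on plane x=.0027 (line-plane), from mask centroid
    c,d=ray("side",q); n=np.array([0,0,1.]); X=c+d*(p[2]+hz-c[2])/d[2]
    print("billet bed",L(X),"score",round(r[0]["score"],2),"n",m.sum(),cv2.minAreaRect(np.argwhere(m)[:,::-1].astype(np.float32)))
E
python3 -c "
from loc import *
p[2]=.0355
tcp();billet()"
```

```text
t 5.5 tcp bed [ 0.0023 -0.0965  0.0616] world [ 0.5443 -0.047   0.0971] [-2.5831 -1.7869 -0.0001] F [-7.9465  2.1391 17.2377] w 0.0025908487303367158
billet bed [ 0.0017 -0.0912  0.03  ] score 0.76 n 902 ((301.8077087402344, 239.0384521484375), (39.106361389160156, 26.34825897216797), 33.690067291259766)
```

Emit:
{"op": "servo_tool", "data": {
  "series": [
    [0,0,0.008,0,0,0,1],
    [0,0,0.008,0,0,0,1]
  ]
}}

```text
time: 5.8
tool_pos: [0.5444, -0.0471, 0.0972]
tcp_rot: [-2.583, -1.787, -0.001]
wrist_force: [-3.9, 2.2, 8.7]
width: -0.003
grip_force: 4.4
```

Emit:
{"op": "servo_tool", "data": {
  "series": [
    [0.004,0.0106,0,0,0,0,1],
    [0.008,0.0212,0,0,0,0,1],
    [0.012,0.0318,0,0,0,0,1],
    [0.016,0.0424,0,0,0,0,1],
    [0.02,0.053,0,0,0,0,1],
    [0.024,0.0636,0,0,0,0,1],
    [0.028,0.0742,0,0,0,0,1],
    [0.032,0.0848,0,0,0,0,1],
    [0.036,0.0954,0,0,0,0,1],
    [0.04,0.106,0,0,0,0,1]
  ]
}}

```text
time: 6.8
tool_pos: [0.5502, -0.0311, 0.0973]
tcp_rot: [-2.583, -1.787, 0.0]
wrist_force: [-5.6, 2.0, 10.6]
width: -0.002
grip_force: 4.9
```

Emit:
{"op": "servo_tool", "data": {
  "series": [
    [0.004,0.0106,0.001,0,0,0,1],
    [0.008,0.0212,0.002,0,0,0,1],
    [0.012,0.0318,0.002,0,0,0,1],
    [0.016,0.0424,0.002,0,0,0,1],
    [0.02,0.053,0.002,0,0,0,1],
    [0.024,0.0636,0.002,0,0,0,1],
    [0.028,0.0742,0.002,0,0,0,1],
    [0.032,0.0848,0.002,0,0,0,1],
    [0.036,0.0954,0.002,0,0,0,1],
    [0.04,0.106,0.002,0,0,0,1]
  ]
}}

```text
time: 7.8
tool_pos: [0.556, -0.0152, 0.0972]
tcp_rot: [-2.583, -1.786, 0.0]
wrist_force: [-4.5, 1.6, 7.5]
width: 0.002
grip_force: 3.7
```

```bash
python3 -c "
from loc import *
p[2]=.0365
tcp();billet()"
```

```text
t 7.8 tcp bed [ 0.0019 -0.0626  0.0607] world [ 0.556  -0.0152  0.0972] [-2.5829 -1.7864  0.0005] F [-4.4985  1.5511  7.4905] w 0.002442744665230279
billet bed [-0.005 -0.07   0.03 ] score 0.93 n 858 ((295.5282897949219, 242.8490753173828), (39.62846374511719, 27.00174331665039), 29.05460548400879)
```

Emit:
{"op": "servo_tool", "data": {
  "series": [
    [0,0,0.015,0,0,0,1],
    [0,0,0.04,0,0,0,1],
    [-0.02,-0.05,0.06,0,0,0,1],
    [-0.04,-0.1,0.06,0,0,0,1],
    [-0.05,-0.133,0.06,0,0,0,1],
    [-0.05,-0.133,0.06,0,0,0,1],
    [-0.05,-0.133,0.06,0,0,0,1]
  ]
}}

```text
time: 8.6
tool_pos: [0.5486, -0.036, 0.1051]
tcp_rot: [-2.584, -1.786, 0.0]
wrist_force: [0.3, -0.5, -0.6]
width: -0.0
grip_force: 0.0
```

```bash
python3 -c "
from loc import *
p[2]=.0365
tcp();billet();b=shot('side','b_side')[190:310,220:380]
cv2.imwrite('pics/m2.png',cv2.resize(b,None,fx=5,fy=5,interpolation=2))"
```

```text
t 8.6 tcp bed [ 0.0024 -0.0847  0.0686] world [ 0.5486 -0.036   0.1051] [-2.5843 -1.7858  0.0002] F [ 0.2569 -0.4836 -0.5654] w -0.0004538716368870772
billet bed [ 0.0014 -0.0741  0.03  ] score 0.67 n 1052 ((295.8800048828125, 241.66000366210938), (41.80000305175781, 28.400001525878906), 36.86989974975586)
```

View pics/m2.png

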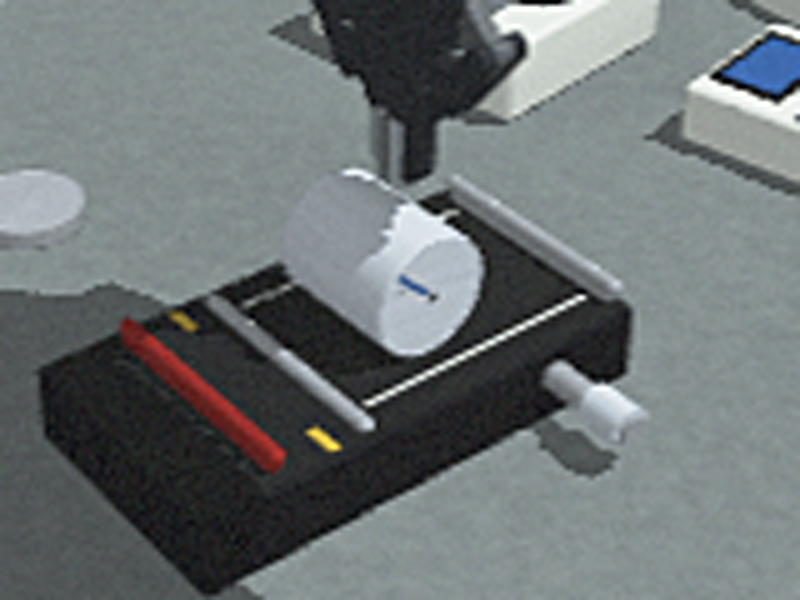

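Billet is square on the track at y≈-73 mm. Second stroke.

Emit:
{"op": "servo_tool", "data": {
  "series": [
    [0,0,-0.02,0,0,0,1],
    [0,0,-0.035,0,0,0,1],
    [0,0,-0.043,0,0,0,1],
    [0,0,-0.05,0,0,0,1],
    [0,0,-0.056,0,0,0,1],
    [0,0,-0.059,0,0,0,1],
    [0.002,0.005,-0.059,0,0,0,1],
    [0.006,0.0156,-0.059,0,0,0,1],
    [0.01,0.0262,-0.059,0,0,0,1],
    [0.014,0.0368,-0.059,0,0,0,1],
    [0.018,0.0474,-0.059,0,0,0,1],
    [0.022,0.058,-0.059,0,0,0,1],
    [0.026,0.0686,-0.059,0,0,0,1],
    [0.03,0.0792,-0.059,0,0,0,1]
  ]
}}

```text
time: 10.15
tool_pos: [0.5533, -0.0234, 0.0973]
tcp_rot: [-2.583, -1.787, -0.0]
wrist_force: [-3.5, 1.5, 7.6]
width: -0.001
grip_force: 3.8
```

Emit:
{"op": "servo_tool", "data": {
  "series": [
    [0.0044,0.0117,0,0,0,0,1],
    [0.0088,0.0234,0,0,0,0,1],
    [0.0132,0.0351,0,0,0,0,1],
    [0.0176,0.0468,0,0,0,0,1],
    [0.022,0.0585,0,0,0,0,1],
    [0.0264,0.0702,0,0,0,0,1],
    [0.0308,0.0819,0,0,0,0,1],
    [0.0352,0.0936,0,0,0,0,1],
    [0.0396,0.1053,0,0,0,0,1],
    [0.044,0.117,0,0,0,0,1],
    [0.0484,0.1287,0,0,0,0,1],
    [0.0528,0.1404,0,0,0,0,1],
    [0.0572,0.1521,0,0,0,0,1],
    [0.0616,0.1638,0,0,0,0,1],
    [0.066,0.1755,0,0,0,0,1],
    [0.0704,0.1872,0,0,0,0,1],
    [0.0704,0.1872,0,0,0,0,1]
  ]
}}

```text
time: 11.85
tool_pos: [0.5636, 0.005, 0.0972]
tcp_rot: [-2.583, -1.786, -0.0]
wrist_force: [-4.2, 1.0, 7.2]
width: -0.001
grip_force: 3.7
```

Emit:
{"op": "servo_tool", "data": {
  "series": [
    [0,0,0.015,0,0,0,1],
    [0,0,0.04,0,0,0,1],
    [-0.02,-0.05,0.06,0,0,0,1],
    [-0.04,-0.1,0.06,0,0,0,1],
    [-0.05,-0.133,0.06,0,0,0,1],
    [-0.05,-0.133,0.06,0,0,0,1],
    [-0.05,-0.133,0.06,0,0,0,1]
  ]
}}

```text
time: 12.55
tool_pos: [0.5562, -0.016, 0.1052]
tcp_rot: [-2.584, -1.786, 0.0]
wrist_force: [-0.6, 0.3, -0.1]
width: 0.005
grip_force: 0.0
```

```bash
python3 -c "
from loc import *
p[2]=.0365
tcp();billet();shot('side','c_side')"
```

```text
t 12.55 tcp bed [ 0.0024 -0.0633  0.0687] world [ 0.5562 -0.016   0.1052] [-2.5843 -1.7859  0.0001] F [-0.5616  0.2978 -0.0575] w 0.00480038364314932
billet bed [ 0.0019 -0.0523  0.03  ] score 0.94 n 1007 ((288.260009765625, 245.32000732421875), (40.79999923706055, 27.0), 36.86989974975586)
```

Emit:
{"op": "servo_tool", "data": {
  "series": [
    [0,0,-0.02,0,0,0,1],
    [0,0,-0.035,0,0,0,1],
    [0,0,-0.043,0,0,0,1],
    [0,0,-0.05,0,0,0,1],
    [0,0,-0.056,0,0,0,1],
    [0,0,-0.059,0,0,0,1],
    [0.0022,0.006,-0.059,0,0,0,1],
    [0.0066,0.0177,-0.059,0,0,0,1],
    [0.011,0.0294,-0.059,0,0,0,1],
    [0.0154,0.0411,-0.059,0,0,0,1],
    [0.0198,0.0528,-0.059,0,0,0,1],
    [0.0242,0.0645,-0.059,0,0,0,1],
    [0.0286,0.0762,-0.059,0,0,0,1],
    [0.033,0.0879,-0.059,0,0,0,1],
    [0.0374,0.0996,-0.059,0,0,0,1],
    [0.0418,0.1113,-0.059,0,0,0,1],
    [0.0462,0.123,-0.059,0,0,0,1],
    [0.0506,0.1347,-0.059,0,0,0,1],
    [0.054,0.143,-0.059,0,0,0,1]
  ]
}}

```text
time: 14.6
tool_pos: [0.5644, 0.0064, 0.0973]
tcp_rot: [-2.583, -1.787, -0.0]
wrist_force: [-3.8, 1.7, 6.7]
width: -0.003
grip_force: 3.6
```

Emit:
{"op": "servo_tool", "data": {
  "series": [
    [0,0,0.015,0,0,0,1],
    [0,0,0.04,0,0,0,1],
    [-0.015,-0.04,0.06,0,0,0,1],
    [-0.033,-0.087,0.06,0,0,0,1],
    [-0.033,-0.087,0.06,0,0,0,1],
    [-0.033,-0.087,0.06,0,0,0,1]
  ]
}}

```text
time: 15.2
tool_pos: [0.5593, -0.0077, 0.1054]
tcp_rot: [-2.584, -1.786, 0.0]
wrist_force: [-0.0, -0.3, 0.9]
width: 0.0
grip_force: 0.0
```

```bash
python3 -c "
from loc import *
p[2]=.0365
tcp();billet();b=shot('side','d_side')[190:310,220:380]
cv2.imwrite('pics/m3.png',cv2.resize(b,None,fx=5,fy=5,interpolation=2))"
```

```text
t 15.2 tcp bed [ 0.0024 -0.0545  0.0689] world [ 0.5593 -0.0077  0.1054] [-2.5844 -1.7858  0.0002] F [-0.0238 -0.3001  0.8913] w 0.00010947742190021102
billet bed [ 0.0024 -0.0414  0.03  ] score 0.98 n 1052 ((284.1076965332031, 246.86154174804688), (41.57254409790039, 28.065855026245117), 37.87498474121094)
```

View pics/m3.png

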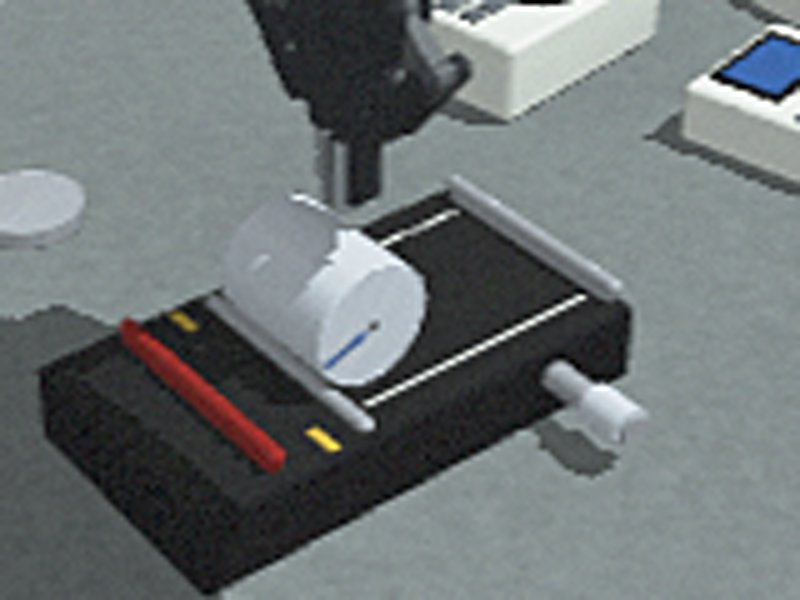

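Billet is at y≈-40 mm, just short of the entry bar and square to it. Setting down behind the top and moving up to the bar.

Emit:
{"op": "servo_tool", "data": {
  "series": [
    [0,0,-0.02,0,0,0,1],
    [0,0,-0.035,0,0,0,1],
    [0,0,-0.043,0,0,0,1],
    [0,0,-0.05,0,0,0,1],
    [0,0,-0.056,0,0,0,1],
    [-0.002,0.0007,-0.06,0,0,0,1],
    [-0.004,0.0014,-0.061,0,0,0,1],
    [-0.002,0.0076,-0.061,0,0,0,1],
    [0.002,0.0176,-0.061,0,0,0,1],
    [0.006,0.028,-0.061,0,0,0,1],
    [0.0095,0.0375,-0.061,0,0,0,1]
  ]
}}

```text
time: 16.45
tool_pos: [0.5611, -0.0016, 0.0969]
tcp_rot: [2.583, 1.787, -0.0]
wrist_force: [-2.1, -1.8, 4.8]
width: -0.002
grip_force: 2.8
```

Emit:
{"op": "servo_tool", "data": {
  "series": [
    [0,0,-0.003,0,0,0,1],
    [0.0035,0.0094,-0.003,0,0,0,1],
    [0.007,0.0187,-0.001,0,0,0,1]
  ]
}}

```text
time: 16.75
tool_pos: [0.5616, 0.0004, 0.0973]
tcp_rot: [2.583, 1.788, -0.003]
wrist_force: [-5.2, -3.9, 9.1]
width: 0.001
grip_force: 5.3
```

Emit:
{"op": "servo_tool", "data": {
  "series": [
    [0.0035,0.0094,0.0015,0,0,0,1],
    [0.007,0.0187,0.004,0,0,0,1],
    [0.0105,0.028,0.0065,0,0,0,1]
  ]
}}

```text
time: 17.05
tool_pos: [0.5633, 0.0047, 0.0988]
tcp_rot: [2.583, 1.787, -0.002]
wrist_force: [-5.3, -2.2, 11.3]
width: 0.001
grip_force: 5.8
```

Emit:
{"op": "servo_tool", "data": {
  "series": [
    [0.0035,0.0094,0.003,0,0,0,1],
    [0.007,0.0187,0.0055,0,0,0,1],
    [0.0105,0.028,0.008,0,0,0,1],
    [0.014,0.0374,0.01,0,0,0,1]
  ]
}}

```text
time: 17.45
tool_pos: [0.5655, 0.0108, 0.1002]
tcp_rot: [2.583, 1.787, -0.001]
wrist_force: [-4.4, -2.0, 11.9]
width: -0.002
grip_force: 5.3
```

Emit:
{"op": "servo_tool", "data": {
  "series": [
    [0.0035,0.0094,0.003,0,0,0,1],
    [0.007,0.0187,0.005,0,0,0,1],
    [0.0105,0.028,0.0065,0,0,0,1],
    [0.014,0.0374,0.008,0,0,0,1],
    [0.0177,0.0468,0.009,0,0,0,1]
  ]
}}

```text
time: 17.95
tool_pos: [0.5683, 0.0181, 0.1013]
tcp_rot: [-2.584, -1.787, 0.0]
wrist_force: [-4.6, -1.0, 10.7]
width: 0.003
grip_force: 4.7
```

Emit:
{"op": "servo_tool", "data": {
  "series": [
    [0.0035,0.0094,0.001,0,0,0,1],
    [0.007,0.0187,0.002,0,0,0,1],
    [0.0105,0.028,0.003,0,0,0,1],
    [0.014,0.0374,0.004,0,0,0,1],
    [0.0177,0.0468,0.0045,0,0,0,1],
    [0.0212,0.056,0.005,0,0,0,1]
  ]
}}

```text
time: 18.55
tool_pos: [0.5716, 0.0268, 0.1021]
tcp_rot: [-2.584, -1.787, -0.0]
wrist_force: [-3.6, -0.0, 8.6]
width: 0.002
grip_force: 4.4
```

Emit:
{"op": "servo_tool", "data": {
  "series": [
    [0.0035,0.0094,0,0,0,0,1],
    [0.007,0.0187,0,0,0,0,1],
    [0.0105,0.028,0,0,0,0,1],
    [0.014,0.0374,0,0,0,0,1],
    [0.0177,0.0468,0,0,0,0,1],
    [0.0212,0.056,0,0,0,0,1],
    [0.0247,0.0654,0,0,0,0,1],
    [0.0282,0.0748,0,0,0,0,1]
  ]
}}

```text
time: 19.35
tool_pos: [0.576, 0.0384, 0.102]
tcp_rot: [-2.583, -1.787, -0.002]
wrist_force: [-2.1, 1.2, 6.1]
width: 0.002
grip_force: 3.5
```

```bash
python3 -c "
from loc import *
p[2]=.0365
tcp();billet(.035)"
```

```text
t 19.35 tcp bed [ 0.0017 -0.0054  0.0655] world [0.576  0.0384 0.102 ] [-2.5834 -1.7867 -0.0017] F [-2.0606  1.1744  6.0615] w 0.002069469108994968
billet bed [-0.0065 -0.0128  0.035 ] score 0.85 n 972 ((275.0384826660156, 250.1923065185547), (42.43456268310547, 29.12175941467285), 33.690067291259766)
```

Emit:
{"op": "servo_tool", "data": {
  "series": [
    [0.0035,0.0094,-0.001,0,0,0,1],
    [0.007,0.0187,-0.002,0,0,0,1],
    [0.0105,0.028,-0.003,0,0,0,1],
    [0.014,0.0374,-0.005,0,0,0,1],
    [0.0177,0.0468,-0.008,0,0,0,1]
  ]
}}

```text
time: 19.95
tool_pos: [0.5788, 0.0457, 0.1008]
tcp_rot: [-2.583, -1.786, -0.003]
wrist_force: [-2.8, 2.7, 6.2]
width: 0.002
grip_force: 3.8
```

```bash
python3 -c "
from loc import *
p[2]=.0365
tcp();billet(.033)"
```

```text
t 19.95 tcp bed [0.0018 0.0025 0.0643] world [0.5788 0.0457 0.1008] [-2.5834 -1.7864 -0.0026] F [-2.7502  2.7412  6.2353] w 0.001579137854771625
billet bed [-0.0039 -0.0117  0.033 ] score 0.75 n 892 ((274.5000305175781, 250.00003051757812), (40.305084228515625, 28.991374969482422), 45.0)
```

Past the crest and descending. Lifting off so it settles into the nest.

Emit:
{"op": "servo_tool", "data": {
  "series": [
    [0,0,0.01,0,0,0,1],
    [0,0,0.04,0,0,0,1],
    [0,0,0.1,0,0,0,1],
    [0,0,0.2,0,0,0,1],
    [0,0,0.3,0,0,0,1],
    [0,0,0.4,0,0,0,1],
    [0,0,0.4,0,0,0,1]
  ]
}}

```text
time: 20.75
tool_pos: [0.5809, 0.0447, 0.1637]
tcp_rot: [2.581, 1.785, 0.009]
wrist_force: [0.1, 0.4, -0.6]
width: 0.003
grip_force: 0.0
```

```bash
python3 -c "
from loc import *
p[2]=.0365
tcp();billet(.03);b=shot('side','e_side')[190:310,220:380]
cv2.imwrite('pics/m4.png',cv2.resize(b,None,fx=5,fy=5,interpolation=2))"
```

```text
t 20.75 tcp bed [0.0041 0.0022 0.1272] world [0.5809 0.0447 0.1637] [2.5809 1.785  0.0087] F [ 0.0585  0.44   -0.586 ] w 0.003456431107618491
billet bed [ 0.0007 -0.0017  0.03  ] score 0.83 n 1114 ((269.9016418457031, 253.9180145263672), (42.50823974609375, 29.19240951538086), 39.80557632446289)
```

View pics/m4.png

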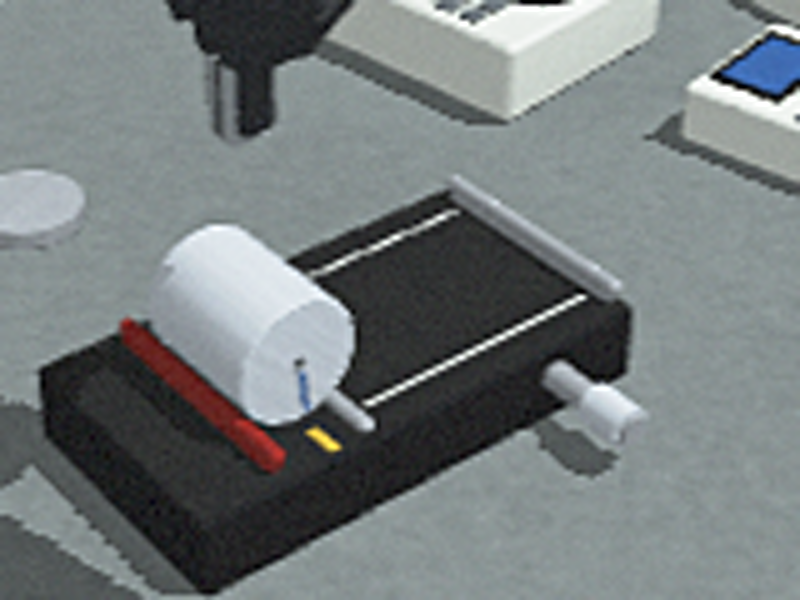

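The billet sits in the nest between the entry and stop bars, square. Heading to the middle pod's button.

Emit:
{"op": "servo_tool", "data": {
  "series": [
    [-0.085,-0.21,0.1,0,0,0,1],
    [-0.17,-0.42,0.1,0,0,0,1],
    [-0.255,-0.63,0.1,0,0,0,1],
    [-0.338,-0.84,0.1,0,0,0,1]
  ]
}}

```text
time: 21.3
tool_pos: [0.5264, -0.0822, 0.1736]
tcp_rot: [-2.582, -1.787, 0.002]
wrist_force: [0.7, -0.1, 0.6]
width: 0.001
grip_force: 0.0
```

Emit:
{"op": "servo_tool", "data": {
  "series": [
    [-0.085,-0.21,0,0,0,0,1],
    [-0.17,-0.42,0,0,0,0,1],
    [-0.255,-0.63,0,0,0,0,1],
    [-0.338,-0.84,0,0,0,0,1]
  ]
}}

```text
time: 21.7
tool_pos: [0.4755, -0.2081, 0.1735]
tcp_rot: [-2.582, -1.786, 0.002]
wrist_force: [1.2, 0.1, 0.5]
width: 0.002
grip_force: 0.0
```

Emit:
{"op": "servo_tool", "data": {
  "series": [
    [-0.085,-0.21,0,0,0,0,1],
    [-0.17,-0.42,0,0,0,0,1],
    [-0.255,-0.63,0,0,0,0,1],
    [-0.338,-0.84,-0.1,0,0,0,1],
    [-0.338,-0.84,-0.3,0,0,0,1],
    [-0.338,-0.84,-0.5,0,0,0,1],
    [-0.338,-0.84,-0.6,0,0,0,1],
    [-0.338,-0.84,-0.6,0,0,0,1]
  ]
}}

```text
time: 22.5
tool_pos: [0.4239, -0.3313, 0.0811]
tcp_rot: [-2.578, -1.783, 0.003]
wrist_force: [0.3, 0.1, -0.6]
width: -0.0
grip_force: 0.0
```

```bash
python3 -c "
from loc import *
tcp();p[2]=.0365;billet()
b=shot('side','f_side')[150:250,330:460]
for n in('top','side'): print(proj(n,bot.read_state()['tool_pos']))
cv2.imwrite('pics/m5.png',cv2.resize(b,None,fx=5,fy=5,interpolation=2))"
```

```text
t 22.5 tcp bed [-0.0098 -0.405   0.0474] world [ 0.4239 -0.3313  0.0811] [-2.578  -1.7831  0.0029] F [ 0.2628  0.1102 -0.6042] w -9.261644032863057e-05
billet bed [ 0.0002 -0.0013  0.03  ] score 0.74 n 1100 ((269.93377685546875, 254.44793701171875), (43.247501373291016, 28.419790267944336), 38.1572265625)
[382.2629 274.6892]
[395.5568 192.6337]
```

View pics/m5.png

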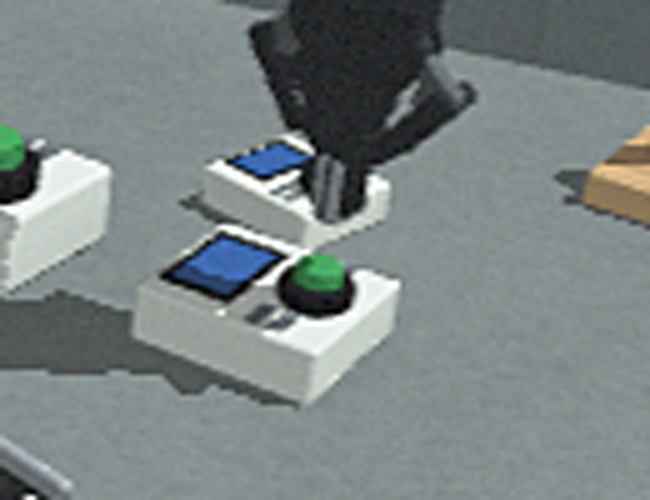

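Fingertip is above the button, about 5 mm short in x; correcting and pressing.

Emit:
{"op": "servo_tool", "data": {
  "series": [
    [0.02,-0.006,-0.03,0,0,0,1],
    [0.035,-0.012,-0.08,0,0,0,1],
    [0.035,-0.012,-0.12,0,0,0,1],
    [0.035,-0.012,-0.15,0,0,0,1],
    [0.035,-0.012,-0.165,0,0,0,1],
    [0.035,-0.012,-0.18,0,0,0,1],
    [0.035,-0.012,-0.19,0,0,0,1],
    [0.035,-0.012,-0.2,0,0,0,1],
    [0.035,-0.012,-0.2,0,0,0,1]
  ]
}}

```text
time: 23.55
tool_pos: [0.4314, -0.335, 0.0547]
tcp_rot: [-2.583, -1.787, 0.0]
wrist_force: [-1.3, 1.9, 2.8]
width: -0.003
grip_force: 1.3
```

Emit:
{"op": "servo_tool", "data": {
  "series": [
    [0,0,-0.01,0,0,0,1],
    [0,0,-0.02,0,0,0,1],
    [0,0,-0.03,0,0,0,1],
    [0,0,-0.035,0,0,0,1],
    [0,0,-0.035,0,0,0,1]
  ]
}}

```text
time: 24.05
tool_pos: [0.4316, -0.3352, 0.0509]
tcp_rot: [-2.584, -1.787, 0.0]
wrist_force: [-4.0, 3.2, 12.7]
width: 0.001
grip_force: 6.7
```

Emit:
{"op": "servo_tool", "data": {
  "series": [
    [0,0,-0.005,0,0,0,1],
    [0,0,-0.01,0,0,0,1],
    [0,0,-0.01,0,0,0,1],
    [0,0,-0.01,0,0,0,1]
  ]
}}

```text
time: 24.45
tool_pos: [0.4317, -0.3353, 0.0507]
tcp_rot: [-2.584, -1.787, 0.0]
wrist_force: [-8.0, 6.8, 21.9]
width: -0.003
grip_force: 11.0
```

Bottomed out: 22 N with no further travel, so the button is fully in. Releasing and retreating.

Emit:
{"op": "servo_tool", "data": {
  "series": [
    [0,0,0.02,0,0,0,1],
    [0,0,0.06,0,0,0,1],
    [0,0,0.15,0,0,0,1],
    [0,0,0.3,0,0,0,1],
    [0,0,0.5,0,0,0,1],
    [0,0,0.7,0,0,0,1],
    [0,0,0.7,0,0,0,1],
    [0,0,0.7,0,0,0,1]
  ]
}}

```text
time: 25.25
tool_pos: [0.4323, -0.3358, 0.1542]
tcp_rot: [2.581, 1.786, 0.001]
wrist_force: [0.7, 0.4, -0.5]
width: -0.007
grip_force: 0.0
```

```bash
python3 -c "
from loc import *
tcp();p[2]=.0365;billet()
b=shot('side','g_side')[150:320,200:440]
cv2.imwrite('pics/m6.png',cv2.resize(b,None,fx=3,fy=3,interpolation=2))"
```

```text
t 25.25 tcp bed [-0.0003 -0.4062  0.1205] world [ 0.4323 -0.3358  0.1542] [2.5813 1.7855 0.0012] F [ 0.6785  0.3741 -0.5229] w -0.007490840411913678
billet bed [ 0.     -0.0013  0.03  ] score 0.94 n 1076 ((270.31549072265625, 254.0362091064453), (41.986244201660156, 28.8912353515625), 40.23635482788086)
```

View pics/m6.png

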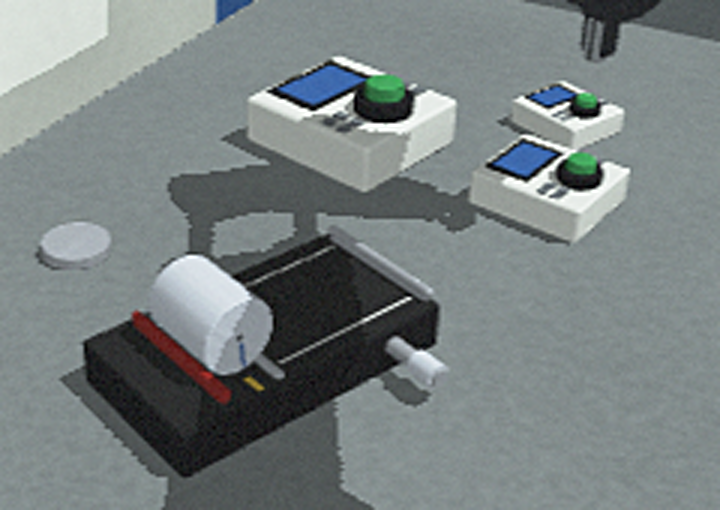

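The billet is home in the nest, the button is out again, and the arm is clear of everything.

```bash
python3 -c "
from workcell import bot
print(bot.finish_job())"
```

```text
the job is handed in; nothing more can be done
None
```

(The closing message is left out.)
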